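# Index the deburring table one station and bolt it fast

## Robot

A 6-joint arm with a two-finger parallel gripper is mounted at the origin on a cart in front of the work surface, level with it; the furniture and walls round the work are solid. World frame = base frame: x ahead of the robot, y to its left, z up, the work surface at z = 0. Lengths are in m, angles in rad, forces in N, time in s.
With the tool pointing down it reaches from about 0.35 to 0.875 m from the base axis. Payload 15.5 kg.
Tool frame: the origin (TCP) lies on the mounting face of the last link; the fingertips stand 173 mm ahead of it and the grasp point (between the pads) lies 155 mm ahead of it (env.tcp_to_tips is the distance from the TCP to the fingertips, in m); z points along the fingers, y is the line along which they close (so a half turn about z gives the same grasp; the last joint's range is limited). The gripper opens to 85 mm and grips with 20 to 120 N. Pads are 22 mm wide; open, the fingers measure 114 mm over their backs; the gripper's body (76 mm by 85 mm) begins 54 mm behind the grasp point. The pads swing forward as they close: fully open they stand 13 mm farther back than shut.
Start: joints at [-1.399, 0.494, 1.345, -0, 1.302, -0.096], TCP at [0.165, -0.603, 0.405] pointing down, gripper open.
Joint ranges: [-2.91, 2.91], [-0.82, 2.16], [0.22, 2.67], [-1.22, 4.37], [0.12, 2.79], [-3.08, 3.08]. Speed limits (rad/s): [1.89, 1.89, 2.57, 3.01, 3.01, 3.01].

## Interface

Orientations are given as a unit quaternion [w, x, y, z].
In Python, from rig import env gives the robot as it stands. Calls block until the motion is done:
- env.movep(position, orientation): joint-space move of the TCP to a pose.
- env.move_straight(position, speed=0.15, ori=None): straight line of the TCP; ori=None keeps the orientation; speed is the mean speed in m/s.
- env.move_joints(angles): joint-space move.
- env.command_gripper(opening): finger opening in m; the grip force is fixed at half the most; returns when the fingers have stopped.
- env.pause(seconds).
- env.inverse_kinematics(position, orientation): joint angles nearest the present ones, or None.
- env.snapshot(name): name is "scene" or "side" or "wrist"; returns a dict with "img" (420x560x3 uint8, red, green, blue), "mtx" (3x3 intrinsics, pixels), "R" (3x3) and "t" (3): a world point X has camera coordinates R X + t; the wrist camera has in their place "hand_eye" (4x4, takes a point from camera to tool coordinates, whose origin is the TCP and whose axes are the flange's). Camera axes: x right, y down, z forward; pixel columns grow to the right and rows downward; lengths in m; the calibration is good to about 2 mm. The wrist camera is an equidistant fisheye: a pixel r from the principal point sees the ray r / f radians off the axis. A picture is of the moment at which its call begins: read the wrist's pose just before it. There is no depth.
A pose or a line that the arm cannot do raises env.MotionError and nothing moves.
- env.hand_in(): hands the job in; it is judged then, once.
Readings, each from a call of its own:
- env.current_t(): time.
- env.current_joints(): joint angles.
- env.current_dq(): joint speeds.
- env.current_effort(): joint torques, N m.
- env.current_tcp_pos(): TCP position.
- env.current_tool_rot(): TCP orientation.
- env.current_contact_force(): force on the tool from outside, world axes, zero at the start.
- env.current_moment(): the same for the moment, N m.
- env.current_width(): finger opening in m.
- env.current_finger_force(): force on a finger pad.
Only numpy, scipy, OpenCV 4.12 (cv2) and the standard library are available. Lean on these libraries where they do the work, as an engineer would, in place of code of your own. Each camera call takes 0.05 s, during which the arm holds its last target. There are 200 camera calls.

## Task

Bring the index table round one station: draw its shot bolt fully back by the yellow knob, push the table counter-clockwise (seen from above) by one of its steel pegs until it drops into the next detent and the red-marked notch faces the bolt. Then slide the bolt fully home into that notch and, since only feel tells when it has bottomed, lean on it with a steady push of about 12 N for about a second. Never load the bolt or the table with more than 25 N, leave the things round about alone and let go at the end.

Things in the scene. Friction and masses are not known exactly. Their poses are not given: they have to be found in the camera images.
- indexer: Green base of the index table, fixed to the stand: foot 196 mm across, tongue 56 mm wide reaching 185 mm along its +y. Origin: on the table's vertical turning axis, at stand level; z up. The bolt slides along this body's y axis through a green guide (41 mm wide, 92 to 109 mm along +y, top 49 mm above the stand).
- dial: The index table: dark steel disc 172 mm across, top 46 mm above the stand; origin on the axis, 24 mm up. Six rim notches 60 degrees apart, flared, 20 mm deep. With the bolt drawn it rests every 60 degrees; 6 to 12 N at a peg carries it over the hump half-way, then it swings on by itself into the next detent. Fixed nuts (13 mm high) 44 mm from the axis; hub 14 mm in radius, 16 mm high.
- peg_0 (a point): Steel push peg fixed upright on the table, 14 mm across, from 46 to 88 mm above the stand (collar 20 mm across, 4 mm high, at its foot), 62 mm from the turning axis. The point is at half height, 67 mm above the stand. At the start it stands 90 degrees clockwise of the bolt.
- peg_1 (a point): A peg like peg_0, at the start 30 degrees counter-clockwise of the bolt.
- peg_2 (a point): A peg like peg_0, at the start 150 degrees counter-clockwise of the bolt.
- red_mark (a point): The notch with red-painted edges: point at the disc's top level (46 mm above the stand), in the middle of that notch, 76 mm from the axis. It starts 60 degrees clockwise of the bolt and must end at bolt_mark.
- bolt_mark (a point): Point fixed to the base, 76 mm from the turning axis along the base's +y, 46 mm above the stand: where the notch that the bolt enters stands.
- bolt: The shot bolt: steel rod 14 mm thick with a round nose, 35 mm above the stand, sliding along the base's y axis (+y: drawn out, -y: home); friction of about 2.5 N keeps it where it is left. Under the knob it has a dark block 22 by 24 mm, top 45 mm above the stand. Origin in the middle of that block. At the start the bolt is in a notch, holding the table, 0.5 to 10 mm short of bottom.
- bolt_knob (a point): Middle of the bolt's upright yellow knob (20 mm across, from 61 to 95 mm above the stand; point 78 mm up). From the turning axis, along the base's +y, it is at 170 mm when fully drawn; the nose clears the table beyond 153 mm. The nose is screwed in to a length that varies, so it bottoms with the knob anywhere from 124 to 132 mm: find this by feel, the bottom is rigid.
- oil_can: red oil can with a thin spout, 62 x 77 x 152 mm; a bystander, to be left alone. Origin at the centre of its underside.
- paste_tin: round green tin with white lid, 66 mm across, 39 mm high; a bystander, to be left alone. Origin at the centre of its underside.
- wrench: combination wrench, 200 mm long, lying; a bystander, to be left alone. Origin at the centre of its underside.
- quench_cup: blue enamel cup, 76 mm high; a bystander, to be left alone. Origin at the centre of its underside.
- tape_roll: roll of masking tape, 72 mm across; a bystander, to be left alone. Origin at the centre of its underside.
- tool_bit: square steel tool bit, 110 mm long, lying; a bystander, to be left alone. Origin at the centre of its underside.
- bent_rod: bent copper rod, 128 mm long, lying; a bystander, to be left alone. Origin at the centre of its underside.

How it is judged:
By the outcome, as a careful person would: the job done as asked, in the order asked, and still so for the second after the job is handed in, with the robot touching nothing.
It also fails if it takes over 64 s, if anything falls off the work surface, if the arm or the gripper's body presses on something with over 40 N, if the wrist force passes 120 N, or if a joint passes its speed limit or range.

## Working session

There is one attempt and no reset: what is moved stays moved. The work goes in short steps, each a Python script; the robot and the scene stay as the last script left them, time stands still between calls to the robot, and variables do not carry over. Pictures are saved under pics/ and viewed, at most 10 in all, crops included, and the job is handed in when it is done.

```bash
ls; mkdir -p pics
python3 - <<'E'
from rig import env
import cv2,numpy as np
a=env.snapshot("scene");b=env.snapshot("side")
np.savez("s0.npz",a=a["img"],b=b["img"],**{k+n:s[k] for n,s in(("a",a),("b",b)) for k in("mtx","R","t")})
cv2.imwrite("pics/a.png",a["img"][...,::-1]);cv2.imwrite("pics/b.png",b["img"][...,::-1])
for s in(a,b): print(s["mtx"],s["R"],s["t"], -s["R"].T@s["t"])
print(env.current_tool_rot(),env.current_t(),env.current_width())
E
```

```text
pics
[[407.99881659   0.         279.23223973]
 [  0.         407.99881659 206.73477508]
 [  0.           0.           1.        ]] [[-0.7661745  -0.64237055 -0.01834967]
 [-0.23609045  0.30791968 -0.92165437]
 [ 0.59769385 -0.70181589 -0.38757775]] [0.3444251  0.24107801 0.53446591] [0.00135896 0.52211254 0.43565779]
[[543.82543309   0.         284.57217431]
 [  0.         543.82543309 203.54135723]
 [  0.           0.           1.        ]] [[-0.98470378 -0.17411279  0.00657254]
 [-0.09815467  0.52316212 -0.8465619 ]
 [ 0.14395875 -0.83425783 -0.5322497 ]] [0.49822608 0.15887948 0.95768471] [0.36833278 0.80258378 0.64095411]
[-5.58085578e-04  9.91048944e-01  1.33497862e-01 -1.66707285e-05] 0.1 0.0855472974654505
```

View pics/a.png

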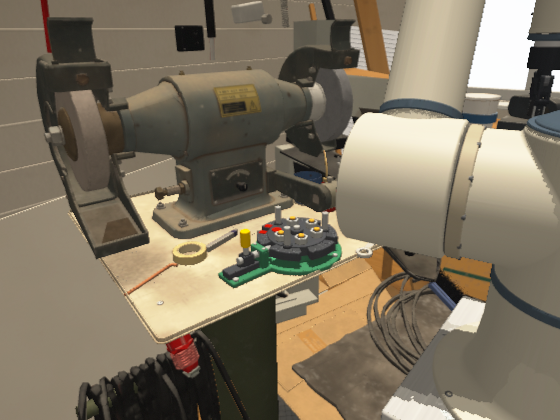

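View pics/b.png

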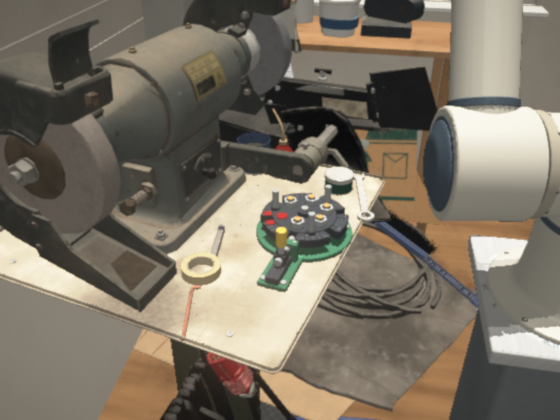

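The scene view shows the table near (300,240) and the knob near (245,240). The side view shows the table near (305,215), the knob near (282,240), the tape roll at (201,267), the tin at (340,180) and the grinder behind. I'll enlarge both.

```bash
cat > h.py <<'E'
import numpy as np,cv2
def ray(s,uv):
    d=np.linalg.solve(s["mtx"],[uv[0],uv[1],1.]); R=np.array(s["R"]); return -R.T@s["t"], R.T@d
def onplane(s,uv,z):
    c,d=ray(s,uv); return c+d*(z-c[2])/d[2]
def load(f="s0.npz"):
    q=np.load(f); return [dict(img=q[n],mtx=q["mtx"+n],R=q["R"+n],t=q["t"+n]) for n in "ab"]
def tri(s1,p1,s2,p2):
    (c1,d1),(c2,d2)=ray(s1,p1),ray(s2,p2)
    k=np.linalg.lstsq(np.c_[d1,-d2],c2-c1,rcond=None)[0]; A,B=c1+k[0]*d1,c2+k[1]*d2
    return (A+B)/2,np.linalg.norm(A-B)
def blob(img,lo,hi,box=None):
    m=cv2.inRange(cv2.cvtColor(img,cv2.COLOR_RGB2HSV),np.array(lo),np.array(hi))
    if box is not None:
        k=np.zeros_like(m);x0,y0,x1,y1=box;k[y0:y1,x0:x1]=1;m=m*k
    n,l,st,c=cv2.connectedComponentsWithStats(m); i=1+np.argmax(st[1:,4]); return c[i],st[i],l==i
E
python3 - <<'E'
from h import *
a,b=load()
def crop(s,x,y,w=130,h=100,k=5): return cv2.resize(s["img"][y:y+h,x:x+w],None,fx=k,fy=k,interpolation=cv2.INTER_CUBIC)
im=np.vstack([crop(a,215,195,133,100,3*2)[:, :], ])
im2=crop(b,240,165,133,130,6)[:600]
cv2.imwrite("pics/c.png",np.vstack([cv2.resize(im,(400,300)),])[...,::-1]) 
cv2.imwrite("pics/d.png",np.hstack([crop(a,215,195,133,150,3),crop(b,240,160,133,150,3)])[...,::-1])
ps=[]
for s,box in((a,(215,210,300,290)),(b,(250,215,310,270))):
    c,st,_=blob(s["img"],(20,120,120),(35,255,255),box); print(c,st); ps.append(c); print(onplane(s,c,.078))
print(tri(a,ps[0],b,ps[1]))
E
```

```text
[244.76842105 237.93684211] [240 229  11  19 190]
[0.50618578 0.03323026 0.078     ]
[280.81094527 236.4079602 ] [276 227  11  21 201]
[0.50808005 0.02931193 0.078     ]
(array([0.50791574, 0.0308791 , 0.07771164]), np.float64(0.0023110212912719635))
```

View pics/d.png

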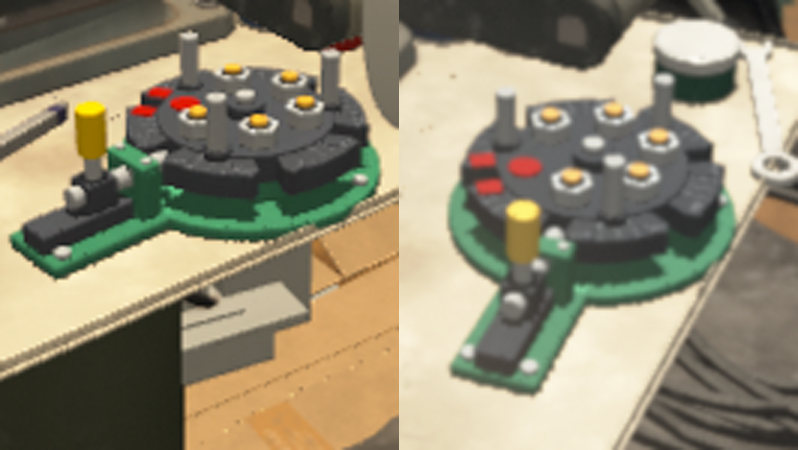

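Run:
```python
from h import *
a,b=load()
P=dict(hub=((296.7,227.3),(304.7,207.7),.062),p0=((277.7,207.7),(275.7,191.),.088),p2=((325.3,213.3),(328.3,185.7),.088),p1=((287,227.7),(311.7,212.7),.088),red=((262,226),(280,209),.046),knob=((244.77,237.9),(280.8,236.4),.078))
X={}
for k,(u,v,z) in P.items():
    X[k]=(onplane(a,u,z)+onplane(b,v,z))/2
    print(k,onplane(a,u,z).round(4),onplane(b,v,z).round(4),tri(a,u,b,v)[0].round(4))
h=X["hub"]
for k in X: d=X[k]-h; print(k,np.hypot(*d[:2]).round(4),np.degrees(np.arctan2(d[1],d[0])).round(1))
print((X["p0"]+X["p1"]+X["p2"])/3)
```

```text
hub [ 0.4766 -0.0913  0.062 ] [ 0.4831 -0.097   0.062 ] [ 0.4839 -0.1015  0.0574]
p0 [ 0.5367 -0.1012  0.088 ] [ 0.5433 -0.1069  0.088 ] [ 0.5443 -0.1109  0.0841]
p2 [ 0.4375 -0.1392  0.088 ] [ 0.4429 -0.147   0.088 ] [ 0.4433 -0.1492  0.0847]
p1 [ 0.4574 -0.0355  0.088 ] [ 0.4627 -0.0419  0.088 ] [ 0.463  -0.0434  0.085 ]
red [ 0.5618 -0.0757  0.046 ] [ 0.5347 -0.1078  0.046 ] [ 0.5231 -0.0392  0.0803]
knob [0.5063 0.0331 0.078 ] [0.5081 0.0293 0.078 ] [0.5079 0.0309 0.0778]
hub 0.0 0.0
p0 0.061 -9.3
p2 0.063 -129.0
p1 0.0589 109.7
red 0.0685 2.0
knob 0.1283 77.7
[ 0.48007433 -0.09528718  0.088     ]
```

Run:
```python
from h import *
from rig import env
a,b=load()
for n,u,v in(("resttip",(328,193),(325,138)),("wheel",(335,105),(275,50))): print(n,tri(a,u,b,v))
for uv in((243,172),(165,245)): print(onplane(b,uv,0.0))
for z in (0.05,.1): print('rest side',onplane(b,(325,138),z),'scene',onplane(a,(328,193),z))
print('tin',onplane(b,(340,175),.039),'wrench',onplane(b,(366,215),0),'tape',onplane(b,(201,267),.02))
s=env.snapshot("wrist"); print(s["mtx"],np.array(s["hand_eye"]).round(4))
from scipy.spatial.transform import Rotation as Ro
for f in(80,-100):
    f=np.radians(f);c,d=np.cos(f),np.sin(f)
    q=Ro.from_matrix(np.array([[-d,c,0],[c,d,0],[0,0,-1]])).as_quat()[[3,0,1,2]]
    for p in([.44,-.03,.36],[.5,.03,.25],[.47,-.03,.24]): 
        j=env.inverse_kinematics(p,q); print(f,p,None if j is None else np.round(j,2))
```

```text
resttip (array([ 0.46075664, -0.19588736,  0.13927372]), np.float64(0.05481744798579013))
wheel (array([ 0.60921445, -0.43618374,  0.26395297]), np.float64(0.011400154461941158))
[ 0.66641348 -0.32557858  0.        ]
[ 0.74652546 -0.00750273  0.        ]
rest side [ 0.48190144 -0.44916055  0.05      ] scene [ 0.55398523 -0.32603924  0.05      ]
rest side [ 0.47229252 -0.34325179  0.1       ] scene [ 0.48233799 -0.21607753  0.1       ]
tin [ 0.42856783 -0.28413465  0.039     ] wrench [ 0.36185366 -0.18878823  0.        ] tape [0.6471816  0.06922804 0.02      ]
[[325.1922621    0.         279.38317936]
 [  0.         325.1922621  213.7438035 ]
 [  0.           0.           1.        ]] [[ 3.000e-04 -9.453e-01 -3.262e-01  8.490e-02]
 [ 1.000e+00  0.000e+00  8.000e-04  6.000e-04]
 [-7.000e-04 -3.262e-01  9.453e-01  3.170e-02]
 [ 0.000e+00  0.000e+00  0.000e+00  1.000e+00]]
1.3962634015954636 [0.44, -0.03, 0.36] [-0.2   0.3   1.84 -0.    1.01 -1.6 ]
1.3962634015954636 [0.5, 0.03, 0.25] [-0.06  0.54  1.81 -0.    0.79 -1.46]
1.3962634015954636 [0.47, -0.03, 0.24] [-0.19  0.54  1.89 -0.    0.71 -1.59]
-1.7453292519943295 [0.44, -0.03, 0.36] [-0.2   0.3   1.84 -0.    1.01  1.54]
-1.7453292519943295 [0.5, 0.03, 0.25] [-0.06  0.54  1.81 -0.    0.79  1.69]
-1.7453292519943295 [0.47, -0.03, 0.24] [-0.19  0.54  1.89 -0.    0.71  1.55]
```

```bash
cat >> h.py <<'E'
from scipy.spatial.transform import Rotation as Ro
def quat(deg):
    f=np.radians(deg);c,d=np.cos(f),np.sin(f)
    return Ro.from_matrix(np.array([[-d,c,0],[c,d,0],[0,0,-1]])).as_quat()[[3,0,1,2]]
def wsnap(env):
    p=np.array(env.current_tcp_pos());q=np.array(env.current_tool_rot()); s=env.snapshot("wrist")
    R=Ro.from_quat(q[[1,2,3,0]]).as_matrix() if q.size==4 else q
    T=np.eye(4);T[:3,:3]=R;T[:3,3]=p; return s["img"],s["mtx"],T@np.array(s["hand_eye"])
def wplane(K,M,uv,z):
    x,y=(uv[0]-K[0,2])/K[0,0],(uv[1]-K[1,2])/K[1,1]; r=np.hypot(x,y)+1e-12
    d=M[:3,:3]@np.array([np.sin(r)*x/r,np.sin(r)*y/r,np.cos(r)]); c=M[:3,3]; return c+d*(z-c[2])/d[2]
E
python3 - <<'E'
from h import *
from rig import env
j=np.array(env.inverse_kinematics([.46,-.03,.40],quat(80)))
k=j.copy();k[0]=-1.399
env.move_joints(k);env.move_joints(j)
img,K,M=wsnap(env); np.savez("w1.npz",img=img,K=K,M=M); cv2.imwrite("pics/w1.png",img[...,::-1])
print(env.current_t(),M[:3,3],env.current_contact_force())
E
```

```text
3.4833 [ 0.37758062 -0.01634754  0.36826884] [ 0.81069448 -0.44465759 -0.4357752 ]
```

View pics/w1.png

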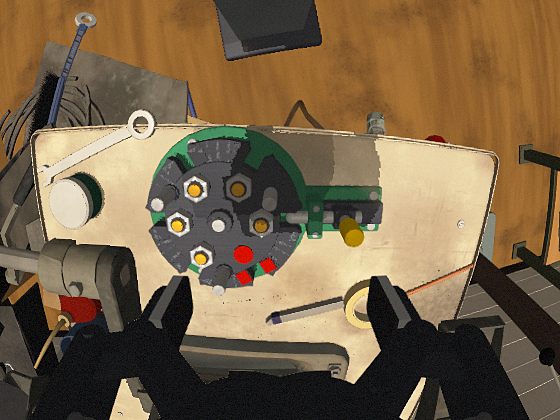

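The wrist view shows the hub at (219,226), peg tops at about (219,291), (156,204) and (270,193), and the knob at (350,232). There is free space around the knob and on the near side.

Run:
```python
from h import *
q=np.load("w1.npz");img,K,M=q["img"],q["K"],q["M"]
c,st,_=blob(img,(18,120,60),(35,255,255),(320,200,390,260)); print(c,st)
X=dict(hub=wplane(K,M,(219,226),.062),p0=wplane(K,M,(219,291),.088),p2=wplane(K,M,(156,204),.088),p1=wplane(K,M,(270,195),.088),knob=wplane(K,M,c,.08))
h=X["hub"]
for k in X: d=X[k]-h; print(k,X[k].round(4),np.hypot(*d[:2]).round(4),np.degrees(np.arctan2(d[1],d[0])).round(1))
# green tongue direction
m=cv2.inRange(cv2.cvtColor(img,cv2.COLOR_RGB2HSV),(65,80,30),(95,255,255)); m[:, :310]=0; m[:,385:]=0;m[:180]=0;m[245:]=0
cn=max(cv2.findContours(m,0,2)[0],key=cv2.contourArea); pts=np.array([wplane(K,M,p[0],.008)[:2] for p in cn]); print(cv2.minAreaRect((pts*1000).astype(np.float32)))
```

```text
[350.91280148 232.09833024] [339 218  25  29 539]
hub [ 0.4845 -0.0982  0.062 ] 0.0 0.0
p0 [ 0.5454 -0.1093  0.088 ] 0.0618 -10.4
p2 [ 0.4433 -0.1471  0.088 ] 0.0639 -130.2
p1 [ 0.4544 -0.0387  0.088 ] 0.0667 116.8
knob [0.5069 0.0313 0.08  ] 0.1314 80.2
((511.0491943359375, 32.25959014892578), (70.63585662841797, 65.11860656738281), 81.69245910644531)
```

```bash
cat >> h.py <<'E'
AX=np.array([.4835,-.098]); ANG=80.
U=np.array([np.cos(np.radians(ANG)),np.sin(np.radians(ANG)),0]); V=np.array([-U[1],U[0],0])
E
python3 - <<'E'
from h import *
from rig import env
t0=env.current_t()
env.command_gripper(.036)
k=np.array([.507,.031,.30]); env.movep(k,quat(ANG)); k[2]=.237; env.move_straight(k,.12)
print(env.current_width(),env.current_t()-t0)
f0=np.array(env.current_contact_force()); s=0.;log=[]
while s<.062:
    st=.003 if s<.038 else .0008
    s+=st; env.move_straight(k+U*s,.06 if s<.038 else .03)
    f=(np.array(env.current_contact_force())-f0); log.append((round(s*1e3,1),f.round(1).tolist()))
    if f@U<-7: break
for l in log: print(*l)
print(env.current_t()-t0,env.current_tcp_pos())
E
```

```text
0.0355937180052136 1.7750000000000004
3.0 [-0.3, 0.9, -0.1]
6.0 [-0.0, -0.2, -0.8]
9.0 [-0.9, 0.1, 0.1]
12.0 [-1.5, 0.3, -0.8]
15.0 [-1.5, 0.1, -0.5]
18.0 [-1.3, -0.1, 0.6]
21.0 [-0.3, -0.5, 0.0]
24.0 [-0.2, 0.8, -1.3]
27.0 [-0.5, -0.2, -1.0]
30.0 [-1.1, -1.1, -0.5]
33.0 [-1.1, 0.1, -0.4]
36.0 [-0.5, 0.4, 0.3]
39.0 [-0.6, 0.8, -0.9]
39.8 [-1.7, -1.4, -1.4]
40.6 [-1.4, -2.1, -0.6]
41.4 [-1.0, -1.2, -0.5]
42.2 [-0.6, -2.5, -0.5]
43.0 [-0.9, -2.0, -1.1]
43.8 [-1.4, -0.9, -0.4]
44.6 [-1.2, -1.4, 0.3]
45.4 [-2.0, -2.4, -0.2]
46.2 [-1.3, -6.4, -0.0]
47.0 [-2.2, -13.4, 0.7]
7.525 [0.51507163 0.07664294 0.23699042]
```

Bolt is drawn against its stop (13 N, computed knob radius 0.170). Next is the push on peg_1.

Run:
```python
from h import *
from rig import env
t0=env.current_t()
p=np.array(env.current_tcp_pos()); env.move_straight(p-U*.006,.05); env.move_straight(p-U*.006+[0,0,.06],.2)
env.command_gripper(0.)
q=quat(37)
P=lambda a,z=.239: np.array([AX[0]+.062*np.cos(np.radians(a)),AX[1]+.062*np.sin(np.radians(a)),z])
env.movep(P(83,.30),q); env.move_straight(P(83),.12)
f0=np.array(env.current_contact_force()); log=[];mx=0;a=83
print(env.current_t()-t0)
while a<127:
    a+=1.5; env.move_straight(P(a),.05)
    f=np.array(env.current_contact_force())-f0; t=np.radians(a+20); ft=-(f@[-np.sin(t),np.cos(t),0]); log.append((a,round(ft,1),f.round(1).tolist()))
    mx=max(mx,ft)
    if np.linalg.norm(f)>19 or (mx>4.5 and a>115 and ft<1.2): break
for l in log: print(*l)
p=np.array(env.current_tcp_pos()); 
env.move_straight(P(a-3),.05)
env.move_straight(P(a-3,.33),.2)
j=env.inverse_kinematics([.46,-.03,.40],quat(80)); env.move_joints(j)
img,K,M=wsnap(env); np.savez("w2.npz",img=img,K=K,M=M); cv2.imwrite("pics/w2.png",img[...,::-1])
print(env.current_t()-t0,env.current_t())
```

```text
2.4167000000000005
84.5 -0.1 [0.1, -1.0, 1.0]
86.0 0.6 [0.8, -0.7, -1.2]
87.5 0.9 [1.3, -1.1, 0.9]
89.0 1.4 [1.8, -0.9, 0.6]
90.5 0.2 [0.5, -0.7, -0.2]
92.0 1.6 [2.3, -1.4, -0.7]
93.5 4.0 [4.8, -0.9, 0.3]
95.0 4.8 [5.6, -0.6, 0.9]
96.5 4.3 [5.4, -1.1, 0.7]
98.0 6.3 [7.1, 0.1, -0.1]
99.5 6.7 [8.0, -0.5, 1.2]
101.0 7.4 [9.1, -0.7, 0.4]
102.5 8.4 [9.8, 0.4, 0.2]
104.0 8.6 [10.2, 0.3, 0.5]
105.5 9.0 [10.7, 0.5, 0.7]
107.0 9.1 [10.7, 1.0, 1.9]
108.5 9.0 [11.3, 0.3, 0.3]
110.0 9.0 [11.1, 0.8, 1.3]
111.5 9.2 [10.9, 1.6, 0.7]
113.0 7.3 [10.0, -0.1, 2.5]
114.5 6.4 [9.3, -0.3, 1.0]
116.0 5.1 [8.3, -1.0, 1.7]
117.5 3.8 [7.4, -1.7, 0.8]
119.0 2.9 [4.6, -0.2, 1.0]
120.5 0.1 [1.4, -1.0, 0.1]
10.325000000000001 21.3333
```

View pics/w2.png

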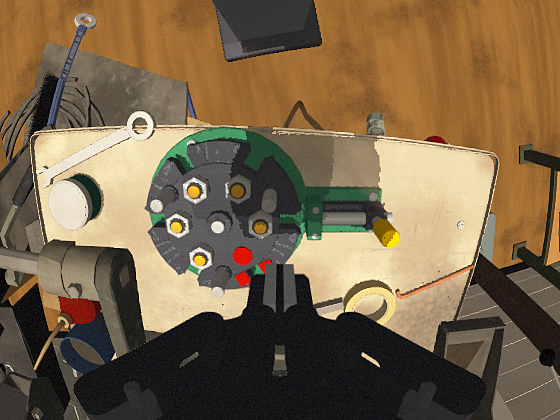

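The red notch is still in its old place. The force fell to zero exactly at the crest, and the table rolled back when I retreated. I'll push again and go past the crest.

Run:
```python
from h import *
from rig import env
t0=env.current_t()
q=quat(37)
P=lambda a,z=.239: np.array([AX[0]+.062*np.cos(np.radians(a)),AX[1]+.062*np.sin(np.radians(a)),z])
env.movep(P(83,.30),q); env.move_straight(P(83),.12)
f0=np.array(env.current_contact_force())
for a in np.arange(86,131,2.):
    env.move_straight(P(a),.05)
    f=np.array(env.current_contact_force())-f0; print(a,np.linalg.norm(f).round(1),end="; ")
    if np.linalg.norm(f)>19: break
env.pause(.3)
env.move_straight(P(a-2),.05)
env.move_straight(P(a-2,.30),.2)
env.movep([.45,-.03,.40],quat(80)); env.pause(.3)
img,K,M=wsnap(env); np.savez("w3.npz",img=img,K=K,M=M); cv2.imwrite("pics/w3.png",img[...,::-1])
print(env.current_t()-t0,env.current_t())
```

```text
86.0 1.8; 88.0 1.6; 90.0 1.4; 92.0 1.8; 94.0 2.9; 96.0 4.6; 98.0 6.9; 100.0 7.5; 102.0 7.9; 104.0 8.4; 106.0 9.4; 108.0 9.6; 110.0 10.5; 112.0 9.3; 114.0 8.8; 116.0 8.2; 118.0 5.4; 120.0 1.7; 122.0 0.5; 124.0 1.0; 126.0 1.0; 128.0 1.0; 130.0 1.1; 9.274999999999999 30.6083
```

View pics/w3.png

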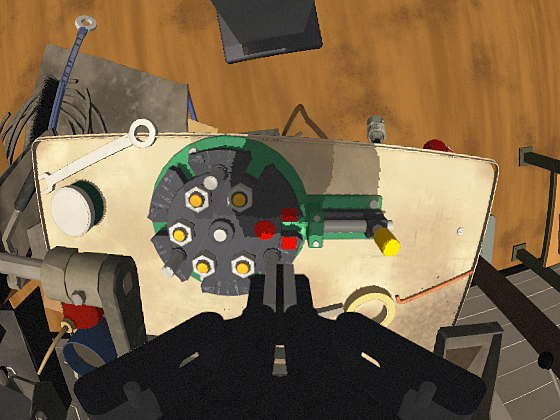

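The red notch now faces the bolt at (290,229), and the bolt is still drawn. Now I'll push it home.

Run:
```python
from h import *
from rig import env
env.command_gripper(.036)
r=.170; P=lambda r,z=.237: np.array([*(AX+U[:2]*r),z])
env.movep(P(r,.30),quat(ANG)); env.move_straight(P(r),.12)
env.pause(.2); f0=np.array(env.current_contact_force())
def F(n=3):
    o=[]
    for _ in range(n): env.pause(.015); o.append(np.array(env.current_contact_force())-f0)
    return np.mean(o,0)
log=[]; th=None; ok=False
while r>.110 and env.current_t()<52:
    f=F(); p=f@U; log.append((round((r+.0078)*1e3,2),round(p,1),round(f@V,1)))
    if p>18: print("high");break
    if p>10.8: ok=True;break
    if p>4.5: s=min(.0005,(12-p)/9000*.8)
    else: s=.003 if r+.0078>.137 else .0007
    r-=s; env.move_straight(P(r),.06 if s>.001 else .02)
t=env.current_t(); hold=[]
while ok and env.current_t()-t<1.3:
    p=F()@U; hold.append(round(p,1))
    if abs(p-12)>1: r+=np.clip((p-12)/9000*.6,-.0003,.0003)
    env.move_straight(P(r),.02)
print(log[::2] if len(log)>40 else log); print(hold,r+.0078,env.current_t(),env.current_tcp_pos(),ok)
```

```text
[(177.8, np.float64(-0.0), np.float64(-0.4)), (174.8, np.float64(-0.6), np.float64(-0.3)), (171.8, np.float64(-0.8), np.float64(-1.1)), (168.8, np.float64(-0.8), np.float64(-0.3)), (165.8, np.float64(-0.1), np.float64(-0.6)), (162.8, np.float64(-0.7), np.float64(-1.0)), (159.8, np.float64(-0.1), np.float64(-0.2)), (156.8, np.float64(-1.2), np.float64(-0.6)), (153.8, np.float64(-0.4), np.float64(-0.6)), (150.8, np.float64(-0.3), np.float64(-0.1)), (147.8, np.float64(-0.8), np.float64(-0.0)), (144.8, np.float64(-0.7), np.float64(-0.2)), (141.8, np.float64(-0.7), np.float64(-0.7)), (138.8, np.float64(-0.6), np.float64(-0.1)), (135.8, np.float64(-0.6), np.float64(-0.2)), (135.1, np.float64(0.0), np.float64(-0.7)), (134.4, np.float64(2.0), np.float64(-0.7)), (133.7, np.float64(1.0), np.float64(-0.5)), (133.0, np.float64(1.2), np.float64(0.1)), (132.3, np.float64(0.8), np.float64(-0.1)), (131.6, np.float64(1.0), np.float64(-0.5)), (130.9, np.float64(1.0), np.float64(-0.6)), (130.2, np.float64(1.3), np.float64(-0.6)), (129.5, np.float64(1.4), np.float64(-0.4)), (128.8, np.float64(1.4), np.float64(-0.1)), (128.1, np.float64(3.3), np.float64(-0.1)), (127.4, np.float64(7.5), np.float64(-0.1)), (np.float64(127.0), np.float64(11.3), np.float64(0.2))]
[np.float64(11.2), np.float64(11.2), np.float64(11.0), np.float64(11.2), np.float64(10.8)] 0.12692149455753718 42.2333 [0.50423111 0.0198338  0.23700254] True
```

Run:
```python
from h import *
from rig import env
p=np.array(env.current_tcp_pos()); env.move_straight(p+U*.007,.05); print(env.current_contact_force())
env.move_straight(p+U*.007+[0,0,.07],.2); env.movep([.45,-.03,.40],quat(80)); env.pause(.2)
img,K,M=wsnap(env); cv2.imwrite("pics/w4.png",img[...,::-1])
c,st,_=blob(img,(18,120,60),(35,255,255),(320,200,410,270)); k=wplane(K,M,c,.08); print(c,k,(k[:2]-AX)@U[:2],env.current_t())
```

```text
[-0.15183145 -0.10701399  0.15973695]
[347.12945591 242.57223265] [0.50620161 0.02768456 0.08      ] 0.12771722756575468 43.8417
```

View pics/w4.png

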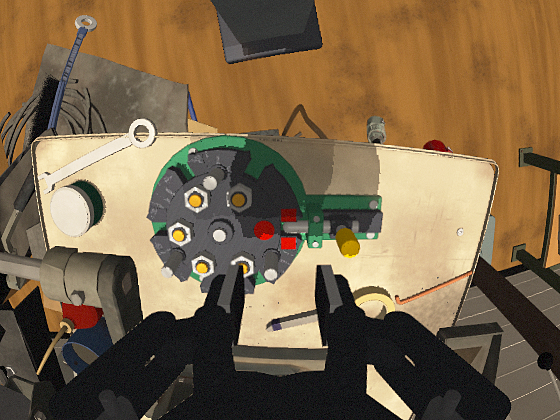

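The bolt is in the red notch at (290,229), with the knob at (347,243), about 128 mm from the axis. The robot is clear of everything and the bystanders haven't moved.

```bash
python3 -c "
from rig import env
print(env.hand_in())"
```

```text
the job is handed in; nothing more can be done
None
```

The job is handed in at about 44 s: the table is one station on with the red notch at the bolt, and the bolt bottomed at about 128 mm and was held at about 11–12 N for about 1.3 s. The first peg push stopped at the crest and rolled back, so I pushed again. The highest force I read was about 13 N, the gripper has let go and the bystanders were untouched.

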